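# Lock the clip display case with the T key

## Robot

A 6-joint arm with a two-finger parallel gripper is mounted at the origin on the work surface. World frame = base frame: x ahead of the robot, y to its left, z up, the work surface at z = 0. Lengths are in m, angles in rad, forces in N, time in s.
With the tool pointing down it reaches from about 0.225 to 0.725 m from the base axis. Payload 3.1 kg.
Tool frame: the origin (TCP) lies midway between the tips of the shut fingers; the grasp point (between the pads) lies 19 mm behind it; z points along the fingers, y is the line along which they close (so a half turn about z gives the same grasp; the last joint's range is limited). The gripper opens to 85 mm and grips with 20 to 120 N. Pads are 22 mm wide; open, the fingers measure 114 mm over their backs; the gripper's body (76 mm by 85 mm) begins 54 mm behind the grasp point. The pads swing forward as they close: fully open they stand 13 mm farther back than shut.
Start: joints at [-1.469, 0.048, 0.099, 1.622, 0, 1.443], TCP at [0.12, -0.511, 0.231] pointing down, gripper open.
Joint ranges: [-2.91, 2.91], [-0.99, 1.94], [-1.21, 1.42], [-2.12, 2.29], [-1.49, 1.47], [-3.14, 3.14]. Speed limits (rad/s): [2.79, 2.79, 3.14, 3.14, 3.14, 3.14].

## Interface

Orientations are given as [roll, pitch, yaw] about the fixed x, y, z axes, in that order (R = Rz(yaw) Ry(pitch) Rx(roll)).
In Python, from station import manip gives the robot as it stands.
- The arm moves only by the tool play_rows, never from a script. Its argument "motion" is a list of rows, each a list of 7 numbers: the turn, a rotation vector about the tool's x, y, z in degrees, then the shift along the tool's x, y, z in cm, then the closure, from 0 (fully open) to 1 (shut). In form: [[rx, ry, rz, x, y, z, gripper], ...]. A call has 1 to 5 rows; each row shifts and turns the commanded pose from where the row before left it, along the tool's axes as they then stand; what a row does not reach is not made up. A row lasts 1/12 s, in which the tool goes at most 41.7 mm and 7.16 degrees, less where a joint would pass 70% of its speed; a pose out of reach is approached as far as the arm can. A call with a gripper value outside its range is refused whole. The fingers move at their own pace and stop on an object; "grip_force" is the grip in N (left out, the last holds). Time passes only in rows, so rows that do not move let the fingers close. It gives the time, the measured TCP pose, the force, the opening and the grip force at its end, in the units of the state.
- manip.state(): the state, without advancing time (a new reading comes with each control period).
- manip.capture(name): name is "scene" or "top"; returns the picture (384x512x3 uint8, red, green, blue); there is no depth.
- manip.camera_params(name): a dict with "intrinsics" (3x3 intrinsics, pixels), "D" ([k1, k2, p1, p2, k3] as OpenCV has them; the pictures are not rectified), "R" (3x3) and "t" (3): a world point X has camera coordinates R X + t. Camera axes: x right, y down, z forward; pixel columns grow to the right and rows downward; lengths in m; the calibration is good to about 2 mm. A picture is of the moment at which its call begins. camera_params takes no time and is no camera call.
- manip.close_job(): hands the job in; it is judged then, once.
Trained networks look in the newest picture that a camera, given by its name, has taken for a name from the list of things; names that differ only in an ending like _2 or _b are one class to them, and where a whole thing is asked for, a point or a joint stands for the part that bears it (a point fixed in the world has none). Each returns a list of dicts, best first, with "p" (0 to 1); they miss things now and then, are a little off and sometimes report something else, mostly with a low value. They report only what shows in the picture. A call takes as long as a camera call. They do not tell look-alikes from the thing itself.
- manip.find_in(camera, target): "point" ([x, y, z] in m, in world coordinates, good to about 4 mm: the middle of the surface that is visible of it).
- manip.trace(camera, target): "mask" (384x512 bool, what is visible of it).
- manip.place_of(camera, target): "point" ([x, y, z] in m, in world coordinates, good to about 4 mm: a listed point, or the origin of a listed thing).
The state is a dict: "time": time; "joint_pos": joint angles; "qvel": joint speeds; "joint_efforts": joint torques, N m; "ee_pos": TCP position; "tool_rot": TCP orientation; "force": force on the tool from outside, world axes, zero at the start; "ft_torque": the same for the moment, N m; "gripper_width": finger opening in m; "gripper_force": force on a finger pad.
Only numpy, scipy, OpenCV 4.12 (cv2) and the standard library are available. Lean on these libraries where they do the work, as an engineer would, in place of code of your own. Each camera call takes 0.05 s, during which the arm holds its last target. There are 200 camera calls.

## Task

Lock the wooden display case: take the T-handled key from the tool block, push its square end fully home into the recess of the catch, and turn the catch clockwise as far as it goes, so that its tongue lies over the clear lid. Then put the key back upright, fully down, in its hole in the tool block and let go; leave the awl standing in the block and do not knock the small wooden box on the lid out of place.

Things in the scene. Friction and masses are not known exactly. Their poses are not given: they have to be found in the camera images.
- case: Fixed flat plywood display case, 210 (x) x 200 (y) x 50 mm high, on the left or right of the table. Origin: centre of its underside. A solid wooden rail, 70 mm wide, along its -x edge carries the catch at (-73, 0) mm; the rest of the top is a clear lid, flush with the rail, with steel clips visible under it.
- catch (a joint): Angle of the catch about its vertical axis, rad, growing clockwise from above. 0: unlocked, the tongue points 1.4 rad anticlockwise of the case's +x axis. 1.4: locked, at the stop, the tongue points along the case's +x over the lid. Starts between 0 and 0.3. Turns stiffly (0.08 N m) and stays where it is left.
- recess (a point): Centre of the mouth of the square recess (15.6 mm wide, 22 mm deep) in the top of the catch, a captive round steel knob 48 mm across on a 52 mm flange, top 82.5 mm above the table. z up; x points along the tongue; the recess's sides lie along x and y. Turns with the catch.
- tongue_tip (a point): Middle of the outer end of the catch's flat dark tongue (18 mm wide, 6 mm thick, just above the rail), 67 mm from the catch's axis.
- key: Loose T-shaped key, 200 g, 96 mm tall, upright in one of the block's holes. Origin: middle of its lower end, z up. Square steel tip 14 x 14 mm, 20 mm long (last 4 mm 11 x 11), sides along its x and y; round collar 32 mm across at 20 to 28 mm, which rests on the top when home in block or recess; shank 14 mm thick; wooden crossbar 84 mm along x, 16 mm along y, at 78 to 96 mm.
- block: Fixed wooden tool block 70 (x) x 180 (y) x 40 mm high, origin centre of the underside, with two vertical round holes. May stand on the left or the right of the table.
- block_hole0 (a point): Centre of the mouth of one hole, at (0, -55, 40) mm in the block's frame: 24 mm across, 32 mm deep. z up. Holds the key or the awl.
- block_hole1 (a point): Centre of the mouth of the other hole, at (0, 55, 40) mm in the block's frame: same size.
- awl: Awl with a round pear-shaped wooden handle 34 mm across (no crossbar), 92 mm tall, standing in the other hole of the block. Origin: centre of its lower end, 20 mm below the block's top.
- trinket: Small wooden box 52 x 67 x 37 mm standing on the far part of the clear lid. Origin: centre of its underside.
Mind the look-alikes: they are no part of the job. What is shaped like the key but blue or green is not meant.

How it is judged:
By the outcome, as a careful person would: the job done as asked, in the order asked, and still so for the second after the job is handed in, with the robot touching nothing.
It also fails if it takes over 58 s, if anything falls off the work surface, if the arm or the gripper's body presses on something with over 40 N, if the wrist force passes 120 N, or if a joint passes its speed limit or range.

## Working session

There is one attempt and no reset: what is moved stays moved. The work goes in short steps, Python scripts to look and compute and a tool call to move; the robot and the scene stay as the last step left them, time stands still between calls to the robot, and variables do not carry over. Pictures are saved under pics/ and viewed, at most 10 in all, crops included, and the job is handed in when it is done.

Besides the shell and the picture viewer there is one more tool, called as name(argument=value, ...), one argument or row to a line, values as JSON. play_rows: Moves the arm, as the interface text tells. Its arguments: {"type":"object","properties":{"motion":{"type":"array","items":{"type":"array","items":{"type":"number"}}},"grip_force":{"type":"number"}},"required":["motion"]}

```bash
mkdir -p pics; python3 - <<'E'
from station import manip
import cv2,numpy as np
for c in ["scene","top"]:
    im=manip.capture(c); cv2.imwrite(f"pics/{c}0.png",cv2.cvtColor(im,cv2.COLOR_RGB2BGR))
    p=manip.camera_params(c); print(c,np.round(p["intrinsics"],1).tolist(),np.round(p["D"],3),np.round(-np.array(p["R"]).T@p["t"],3))
    for t in ["case","recess","tongue_tip","key","block","block_hole0","block_hole1","awl","trinket"]:
        print(t,[(np.round(d["point"],3).tolist(),round(d["p"],2)) for d in manip.place_of(c,t)][:3])
print(manip.state())
E
```

```text
scene [[495.9, 0.0, 252.7], [0.0, 495.9, 200.2], [0.0, 0.0, 1.0]] [0.07 0.   0.   0.   0.  ] [1.224 0.476 0.873]
case [([0.561, -0.251, 0.002], 0.92)]
recess [([0.49, -0.257, 0.082], 0.8)]
tongue_tip []
key [([0.585, 0.155, 0.022], 0.88), ([0.455, 0.231, -0.002], 0.86), ([0.458, 0.108, 0.003], 0.77)]
block [([0.596, 0.209, -0.001], 0.94)]
block_hole0 [([0.585, 0.153, 0.042], 0.74), ([0.609, 0.256, 0.036], 0.63)]
block_hole1 [([0.585, 0.153, 0.042], 0.74), ([0.609, 0.256, 0.036], 0.63)]
awl [([0.603, 0.264, 0.022], 0.61), ([0.491, -0.255, 0.083], 0.46)]
trinket [([0.627, -0.213, 0.054], 0.93)]
top [[397.1, 0.0, 260.4], [0.0, 397.1, 188.8], [0.0, 0.0, 1.0]] [0.028 0.    0.    0.    0.   ] [0.443 0.013 0.996]
case [([0.566, -0.247, -0.004], 0.65), ([0.605, 0.257, 0.041], 0.58)]
recess [([0.491, -0.257, 0.084], 0.77), ([0.626, -0.213, 0.05], 0.19)]
tongue_tip [([0.507, -0.194, 0.059], 0.87), ([0.584, 0.151, 0.038], 0.74)]
key [([0.46, 0.231, -0.001], 0.93), ([0.586, 0.153, 0.021], 0.8), ([0.464, 0.109, -0.0], 0.6)]
block [([0.591, 0.204, -0.004], 0.79)]
block_hole0 [([0.606, 0.26, 0.04],
[... 168 characters left out ...]
, 0.047], 0.69)]
{'time': 1.0, 'joint_pos': array([-1.46879222e+00,  4.79791061e-02,  9.91936248e-02,  1.62200526e+00,
        3.75843550e-06,  1.44298206e+00]), 'qvel': array([-0.00102897, -0.00071802, -0.00023744, -0.00047181,  0.00020608,
       -0.00117022]), 'joint_efforts': array([-5.53554964e-04, -3.38656032e+01,  3.20166385e+01,  1.02677452e-03,
       -1.71223114e-04, -3.88018151e-06]), 'ee_pos': array([ 0.11957572, -0.51118893,  0.23131924]), 'tool_rot': array([ 3.14158663e+00, -3.01583201e-06,  2.29818374e-01]), 'force': array([0.63971625, 0.43529627, 0.01753977]), 'ft_torque': array([0.00857515, 0.07793904, 0.02837976]), 'gripper_force': 0.0, 'gripper_width': 0.08542858391437404}
```

View pics/top0.png

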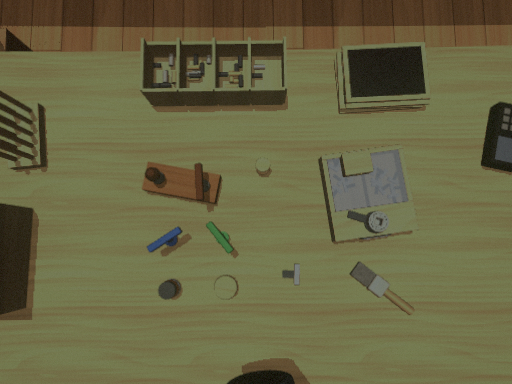

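View pics/scene0.png

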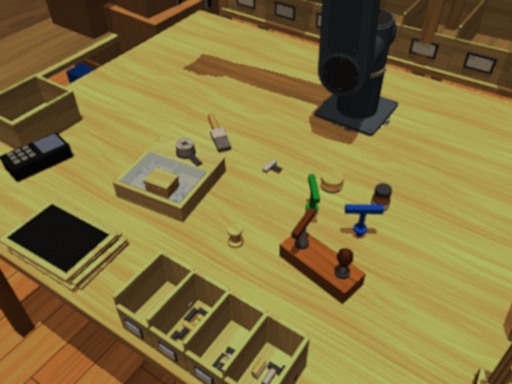

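```bash
cat > h.py <<'E'
from station import manip
import cv2,numpy as np
def ray(c,uv,z):
    p=manip.camera_params(c);K=np.array(p["intrinsics"]);R=np.array(p["R"]);t=np.array(p["t"]).ravel()
    n=cv2.undistortPoints(np.array(uv,float).reshape(-1,1,2),K,np.array(p["D"],float)).reshape(-1,2)
    d=np.c_[n,np.ones(len(n))]@R; C=-R.T@t
    return C+d*((z-C[2])/d[:,2])[:,None]
def proj(c,X):
    p=manip.camera_params(c)
    return cv2.projectPoints(np.array(X,float).reshape(-1,1,3),cv2.Rodrigues(np.array(p["R"]))[0],np.array(p["t"],float),np.array(p["intrinsics"]),np.array(p["D"],float))[0].reshape(-1,2)
E
python3 - <<'E'
from h import *
a=cv2.imread("pics/top0.png");b=cv2.imread("pics/scene0.png")
def crop(im,x,y,w=60,h=60): return cv2.resize(im[y:y+h,x:x+w],(390,290),interpolation=cv2.INTER_CUBIC)
o=np.vstack([np.hstack([crop(a,165,150,80,60),crop(a,335,195,80,60)]),np.hstack([crop(b,270,195,80,60),crop(b,155,125,80,60)])])
cv2.imwrite("pics/c1.png",cv2.convertScaleAbs(o,alpha=1.6))
for c in ["top","scene"]:
    for n in ["key","tongue_tip"]:
        for d in manip.trace(c,n)[:3]:
            m=d["mask"].astype(np.uint8);r=cv2.minAreaRect(cv2.findNonZero(m));print(c,n,round(d["p"],2),m.sum(),np.round(r[0],1),np.round(r[1],1),round(r[2],1))
            np.save(f"m_{c}_{n}_{int(r[0][0])}.npy",m)
E
```

```text
top key 0.75 322 [165.8 241.8] [13.8 37.4] 59.7
top key 0.73 262 [220.6 235. ] [34.9 10.8] 48.4
top key 0.58 347 [202.  181.3] [35.3 13.8] 86.8
top tongue_tip 0.45 1708 [181.5 182. ] [76.1 30. ] 10.6
scene key 0.88 615 [363.5 221. ] [32. 39.] 90.0
scene key 0.84 292 [313.3 192.5] [12.6 32.8] 4.1
scene key 0.58 472 [301.5 228.3] [18.9 41.3] 10.6
scene tongue_tip 0.65 393 [186.5 153.2] [31.2 19.3] 68.2
```

View pics/c1.png

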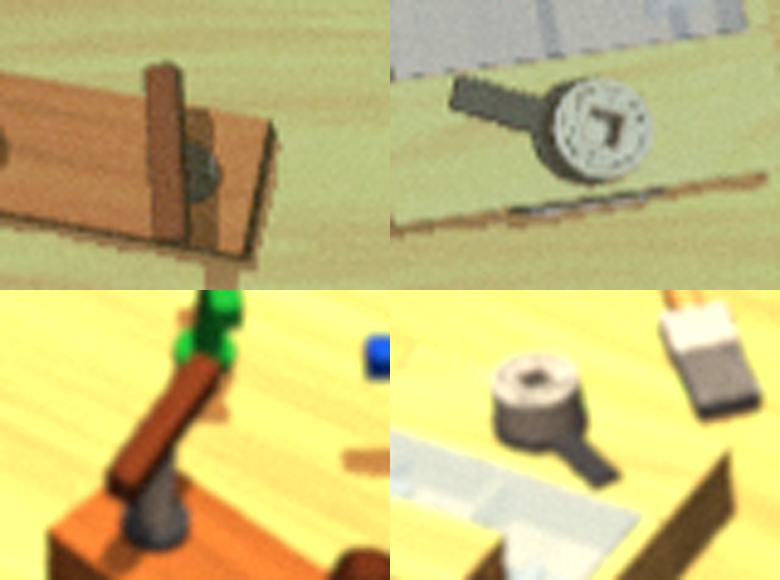

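```bash
python3 - <<'E'
from h import *
np.set_printoptions(precision=4,suppress=True)
def ang(v): return np.degrees(np.arctan2(v[1],v[0]))
k=ray("top",[[198.6,163.7],[199.7,199.9]],.116);print("bar",k,np.linalg.norm(k[0]-k[1]),ang(k[0]-k[1]),k.mean(0))
# scene: bar top: crop ends
s=lambda x,y,ox,oy:(ox+x/4.875,oy+y/4.833)
k=ray("scene",[s(209,72,270,195),s(118,190,270,195)],.114);print("bar scene",k,ang(k[1]-k[0]),k.mean(0))
for c,tip,kn in [("top",s(62,93,335,195),s(213,128,335,195)),("scene",s(215,190,155,125),s(147,87,155,125))]:
    t=ray(c,[tip],.058)[0];n=ray(c,[kn],.0825)[0];print(c,"tip",t,"knob",n,np.linalg.norm((t-n)[:2]),ang(t-n))
# case edges: lid/rail boundary (top crop) 
r=ray("top",[s(5,75,335,195),s(340,32,335,195)],.05);print("rail edge dir",ang(r[0]-r[1])-90)
b=ray("top",[s(0,73,165,150),s(272,122,165,150)],.04);print("block dir",ang(b[0]-b[1])-90)
E
```

```text
bar [[0.6232 0.1497 0.116 ]
 [0.5411 0.1466 0.116 ]] 0.08219239671755432 2.146408944660892 [0.5822 0.1481 0.116 ]
bar scene [[0.5465 0.1534 0.114 ]
 [0.6282 0.1565 0.114 ]] 2.19384499427082 [0.5873 0.1549 0.114 ]
top tip [ 0.5089 -0.1943  0.058 ] knob [ 0.4897 -0.2588  0.0825] 0.06735807469467196 73.44478588885119
scene tip [ 0.5169 -0.189   0.058 ] knob [ 0.4924 -0.2521  0.0825] 0.06771032316471527 68.7915100683413
rail edge dir 6.666281423151034
block dir -11.174739335136024
```

```bash
cat >> h.py <<'E'
from scipy.spatial.transform import Rotation as Rn
def plan(pos,yaw,n,g,start=None,dec=(1,1)):
    """rows from measured pose (or start=(pos,yawdeg)) to TCP pos with tool down at yaw (deg)"""
    s=manip.state()
    p,y0=(np.array(s["ee_pos"]),np.degrees(s["tool_rot"][2])) if start is None else (np.array(start[0]),start[1])
    dy=(yaw-y0+180)%360-180 if abs((yaw-y0+180)%360-180)<179.9 else 180
    out=[]
    for i in range(n):
        R=Rn.from_euler("xyz",[180,0,y0],degrees=True)
        rz=round(-((yaw-y0+180)%360-180)/(n-i),dec[0]); d=R.inv().apply((np.array(pos)-p)/(n-i))*100
        d=np.round(d,dec[1]); p=p+R.apply(d)/100; y0-=rz
        out.append([0,0,rz,*d.tolist(),g])
    for i in range(0,n,5): print([[float(v) for v in r] for r in out[i:i+5]])
E
python3 - <<'E'
from h import *
plan([.5845,.152,.18],182.2,25,0)
E
```

```text
[[0.0, 0.0, -6.8, 2.4, -2.2, 0.2, 0.0], [0.0, 0.0, -6.8, 2.7, -1.9, 0.2, 0.0], [0.0, 0.0, -6.8, 2.9, -1.5, 0.2, 0.0], [0.0, 0.0, -6.8, 3.0, -1.2, 0.2, 0.0], [0.0, 0.0, -6.8, 3.1, -0.8, 0.2, 0.0]]
[[0.0, 0.0, -6.8, 3.2, -0.4, 0.2, 0.0], [0.0, 0.0, -6.7, 3.2, -0.1, 0.2, 0.0], [0.0, 0.0, -6.8, 3.2, 0.3, 0.2, 0.0], [0.0, 0.0, -6.7, 3.2, 0.7, 0.2, 0.0], [0.0, 0.0, -6.8, 3.1, 1.1, 0.2, 0.0]]
[[0.0, 0.0, -6.7, 2.9, 1.4, 0.2, 0.0], [0.0, 0.0, -6.8, 2.7, 1.8, 0.2, 0.0], [0.0, 0.0, -6.7, 2.5, 2.1, 0.2, 0.0], [0.0, 0.0, -6.8, 2.2, 2.3, 0.2, 0.0], [0.0, 0.0, -6.7, 2.0, 2.6, 0.2, 0.0]]
[[0.0, 0.0, -6.8, 1.6, 2.8, 0.2, 0.0], [0.0, 0.0, -6.7, 1.3, 3.0, 0.2, 0.0], [0.0, 0.0, -6.8, 0.9, 3.1, 0.2, 0.0], [0.0, 0.0, -6.7, 0.6, 3.2, 0.2, 0.0], [0.0, 0.0, -6.8, 0.2, 3.2, 0.2, 0.0]]
[[0.0, 0.0, -6.7, -0.2, 3.2, 0.2, 0.0], [0.0, 0.0, -6.8, -0.6, 3.2, 0.2, 0.0], [0.0, 0.0, -6.7, -0.9, 3.1, 0.2, 0.0], [0.0, 0.0, -6.8, -1.3, 3.0, 0.3, 0.0], [0.0, 0.0, -6.7, -1.6, 2.8, 0.2, 0.0]]
```

play_rows(
  motion=[
    [0,0,-6.8,2.4,-2.2,0.2,0],
    [0,0,-6.8,2.7,-1.9,0.2,0],
    [0,0,-6.8,2.9,-1.5,0.2,0],
    [0,0,-6.8,3.0,-1.2,0.2,0],
    [0,0,-6.8,3.1,-0.8,0.2,0],
  ],
)

```text
time: 1.62
ee_pos: [0.2133, -0.3767, 0.2212]
tool_rot: [3.141, -0.0, 0.828]
force: [-0.0, -0.4, 0.4]
gripper_width: 0.0857
gripper_force: 0.0
```

play_rows(
  motion=[
    [0,0,-6.8,3.2,-0.4,0.2,0],
    [0,0,-6.7,3.2,-0.1,0.2,0],
    [0,0,-6.8,3.2,0.3,0.2,0],
    [0,0,-6.7,3.2,0.7,0.2,0],
    [0,0,-6.8,3.1,1.1,0.2,0],
  ],
)

```text
time: 2.03
ee_pos: [0.3062, -0.2439, 0.2114]
tool_rot: [3.141, 0.001, 1.418]
force: [0.6, -0.5, 0.0]
gripper_width: 0.0853
gripper_force: 0.0
```

play_rows(
  motion=[
    [0,0,-6.7,2.9,1.4,0.2,0],
    [0,0,-6.8,2.7,1.8,0.2,0],
    [0,0,-6.7,2.5,2.1,0.2,0],
    [0,0,-6.8,2.2,2.3,0.2,0],
    [0,0,-6.7,2.0,2.6,0.2,0],
  ],
)

```text
time: 2.45
ee_pos: [0.3997, -0.1115, 0.2015]
tool_rot: [3.141, 0.001, 2.007]
force: [0.5, -1.0, -0.2]
gripper_width: 0.0853
gripper_force: 0.0
```

play_rows(
  motion=[
    [0,0,-6.8,1.6,2.8,0.2,0],
    [0,0,-6.7,1.3,3.0,0.2,0],
    [0,0,-6.8,0.9,3.1,0.2,0],
    [0,0,-6.7,0.6,3.2,0.2,0],
    [0,0,-6.8,0.2,3.2,0.2,0],
  ],
)

```text
time: 2.87
ee_pos: [0.4928, 0.0211, 0.1913]
tool_rot: [3.141, 0.0, 2.597]
force: [-0.4, -0.0, 0.7]
gripper_width: 0.0855
gripper_force: 0.0
```

play_rows(
  motion=[
    [0,0,-6.7,-0.2,3.2,0.2,0],
    [0,0,-6.8,-0.6,3.2,0.2,0],
    [0,0,-6.7,-0.9,3.1,0.2,0],
    [0,0,-6.8,-1.3,3.0,0.3,0],
    [0,0,-6.7,-1.6,2.8,0.2,0],
  ],
)

```text
time: 3.28
ee_pos: [0.585, 0.154, 0.1799]
tool_rot: [-3.141, -0.0, -3.098]
force: [0.6, -0.9, 0.7]
gripper_width: 0.0852
gripper_force: 0.0
```

```bash
python3 - <<'E'
from h import *
b=manip.capture("scene")[:,:,::-1];a=manip.capture("top")[:,:,::-1]
s=manip.state();print(s["time"],s["ee_pos"],np.degrees(s["tool_rot"]),s["qvel"].max())
f=lambda im,x,y:cv2.resize(im[y:y+75,x:x+100],(400,300),interpolation=cv2.INTER_CUBIC)
cv2.imwrite("pics/c2.png",cv2.convertScaleAbs(np.hstack([f(a,150,140),f(b,250,170)]),alpha=1.6))
s2=lambda p:print(proj(*p))
plan([.5845,.152,.088],182.2,5,0,dec=(1,2))
E
```

```text
3.3833 [0.58549909 0.1561098  0.17779651] [ 1.79923640e+02 -1.02105071e-01 -1.77489853e+02] 0.05603117057928849
[[0.0, 0.0, 0.1, 0.02, -0.08, 1.8, 0.0], [0.0, 0.0, 0.1, 0.02, -0.08, 1.79, 0.0], [0.0, 0.0, 0.0, 0.03, -0.08, 1.8, 0.0], [0.0, 0.0, 0.1, 0.02, -0.08, 1.79, 0.0], [0.0, 0.0, 0.0, 0.03, -0.09, 1.8, 0.0]]
```

View pics/c2.png

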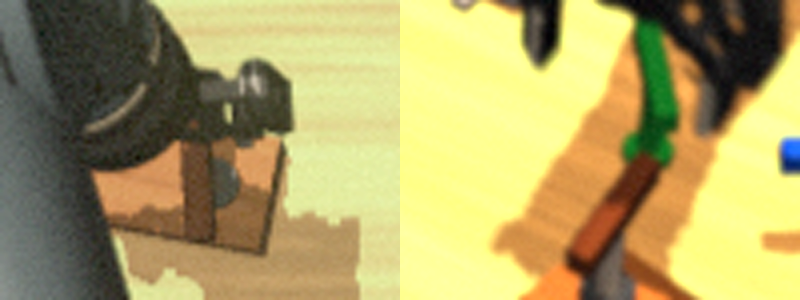

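play_rows(
  motion=[
    [0,0,0,0,0,1.8,0],
    [0,0,0,0,-0.1,1.8,0],
    [0,0,0,0,-0.1,1.8,0],
    [0,0,0,0,0,1.8,0],
    [0,0,0,0,0,1.8,0],
  ],
  grip_force=60,
)

```text
time: 3.8
ee_pos: [0.5841, 0.1497, 0.0898]
tool_rot: [-3.141, 0.0, -3.106]
force: [0.6, 0.5, -0.0]
gripper_width: 0.0855
gripper_force: 0.0
```

play_rows(
  motion=[
    [0,0,0,0,0,0,0],
    [0,0,0,0,0,0,0],
    [0,0,0,0,0,0,0],
  ],
)

```text
time: 4.05
ee_pos: [0.5848, 0.1501, 0.0916]
tool_rot: [3.142, 0.001, -3.105]
force: [0.3, -0.6, -0.4]
gripper_width: 0.0853
gripper_force: 0.0
```

play_rows(
  motion=[
    [0,0,0,0,0.1,0.3,0],
    [0,0,0,0,0,0,1],
    [0,0,0,0,0,0,1],
    [0,0,0,0,0,0,1],
    [0,0,0,0,0,0,1],
  ],
)

```text
time: 4.47
ee_pos: [0.5847, 0.1515, 0.0878]
tool_rot: [3.141, 0.001, -3.104]
force: [-0.1, -0.3, 0.1]
gripper_width: 0.039
gripper_force: 0.0
```

play_rows(
  motion=[
    [0,0,0,0,0,0,1],
    [0,0,0,0,0,0,1],
    [0,0,0,0,0,0,1],
    [0,0,0,0,0,0,1],
    [0,0,0,0,0,0,1],
  ],
)

```text
time: 4.88
ee_pos: [0.5846, 0.1514, 0.0876]
tool_rot: [3.142, 0.001, -3.104]
force: [0.6, -0.2, 0.9]
gripper_width: 0.0151
gripper_force: 58.7
```

play_rows(
  motion=[
    [0,0,0,0,0,-0.5,1],
    [0,0,0,0,0,-1.5,1],
    [0,0,0,0,0,-3,1],
    [0,0,0,0,0,-3,1],
    [0,0,0,0,0,-2.5,1],
  ],
)

```text
time: 5.3
ee_pos: [0.5839, 0.1514, 0.1934]
tool_rot: [3.142, -0.001, -3.104]
force: [0.2, -0.1, -1.5]
gripper_width: 0.0154
gripper_force: 58.6
```

```bash
python3 - <<'E'
from h import *
s=manip.state();print(s["gripper_width"],s["gripper_force"],s["force"])
plan([.491,-.256,.19],162,15,1)
E
```

```text
0.01542925961557969 58.58557462692261 [ 0.15535083 -0.08154891 -1.49216249]
[[0.0, 0.0, 1.3, 0.7, -2.7, 0.0, 1.0], [0.0, 0.0, 1.3, 0.7, -2.7, 0.0, 1.0], [0.0, 0.0, 1.4, 0.6, -2.7, 0.0, 1.0], [0.0, 0.0, 1.3, 0.5, -2.7, 0.0, 1.0], [0.0, 0.0, 1.4, 0.5, -2.8, 0.0, 1.0]]
[[0.0, 0.0, 1.3, 0.4, -2.8, 0.0, 1.0], [0.0, 0.0, 1.4, 0.3, -2.8, 0.0, 1.0], [0.0, 0.0, 1.3, 0.3, -2.8, 0.0, 1.0], [0.0, 0.0, 1.4, 0.2, -2.8, 0.0, 1.0], [0.0, 0.0, 1.3, 0.1, -2.8, 0.1, 1.0]]
[[0.0, 0.0, 1.4, 0.1, -2.8, 0.0, 1.0], [0.0, 0.0, 1.3, 0.0, -2.7, 0.1, 1.0], [0.0, 0.0, 1.4, -0.0, -2.8, 0.0, 1.0], [0.0, 0.0, 1.3, -0.1, -2.7, 0.1, 1.0], [0.0, 0.0, 1.4, -0.2, -2.8, 0.0, 1.0]]
```

play_rows(
  motion=[
    [0,0,1.3,0.7,-2.7,0,1],
    [0,0,1.3,0.7,-2.7,0,1],
    [0,0,1.4,0.6,-2.7,0,1],
    [0,0,1.3,0.5,-2.7,0,1],
    [0,0,1.4,0.5,-2.8,0,1],
  ],
)

```text
time: 5.72
ee_pos: [0.5524, 0.0148, 0.1919]
tool_rot: [3.141, -0.001, 3.062]
force: [0.4, 0.3, -2.5]
gripper_width: 0.0149
gripper_force: 58.7
```

play_rows(
  motion=[
    [0,0,1.3,0.4,-2.8,0,1],
    [0,0,1.4,0.3,-2.8,0,1],
    [0,0,1.3,0.3,-2.8,0,1],
    [0,0,1.4,0.2,-2.8,0,1],
    [0,0,1.3,0.1,-2.8,0.1,1],
  ],
)

```text
time: 6.13
ee_pos: [0.5219, -0.1228, 0.1911]
tool_rot: [3.141, -0.001, 2.944]
force: [1.1, -0.2, -1.3]
gripper_width: 0.0155
gripper_force: 58.7
```

play_rows(
  motion=[
    [0,0,1.4,0.1,-2.8,0,1],
    [0,0,1.3,0,-2.7,0.1,1],
    [0,0,1.4,0,-2.8,0,1],
    [0,0,1.3,-0.1,-2.7,0.1,1],
    [0,0,1.4,-0.2,-2.8,0,1],
  ],
)

```text
time: 6.55
ee_pos: [0.4904, -0.257, 0.1886]
tool_rot: [3.141, -0.002, 2.826]
force: [0.1, 0.5, -2.1]
gripper_width: 0.0154
gripper_force: 58.7
```

play_rows(
  motion=[
    [0,0,0,0,0,0,1],
    [0,0,0,0,0,0,1],
    [0,0,0,0,0,0,1],
  ],
)

```text
time: 6.8
ee_pos: [0.491, -0.2558, 0.1888]
tool_rot: [3.141, -0.001, 2.827]
force: [0.3, -0.2, -2.5]
gripper_width: 0.0151
gripper_force: 58.9
```

```bash
python3 - <<'E'
from h import *
np.set_printoptions(precision=4,suppress=True)
b=manip.capture("scene")[:,:,::-1];a=manip.capture("top")[:,:,::-1]
s=manip.state();p=s["ee_pos"];print(s["time"],p,np.degrees(s["tool_rot"]),s["gripper_width"])
for c in ["scene","top"]:
    for t in ["key","recess","tongue_tip"]: print(c,t,[(np.round(d["point"],3).tolist(),round(d["p"],2)) for d in manip.place_of(c,t)][:4])
for c in ["scene","top"]: print(c,"expected key tip",proj(c,[p-[0,0,.0676]]),"bar",proj(c,[p+[0,0,.019]]),"recess",proj(c,[[.491,-.256,.0825]]))
f=lambda im,x,y:cv2.resize(im[y:y+75,x:x+100],(400,300),interpolation=cv2.INTER_CUBIC)
cv2.imwrite("pics/c3.png",cv2.convertScaleAbs(cv2.resize(np.hstack([f(a,325,175),f(b,140,85)]),(800,300)),alpha=1.6))
E
```

```text
6.9 [ 0.4915 -0.2552  0.1891] [179.9625  -0.0354 162.0399] 0.015064216288482424
scene key [([0.459, 0.106, 0.002], 0.78), ([0.628, -0.215, 0.054], 0.68), ([0.458, 0.229, -0.001], 0.66), ([0.492, -0.254, 0.122], 0.62)]
scene recess [([0.493, -0.257, 0.083], 0.72)]
scene tongue_tip [([0.511, -0.19, 0.053], 0.8)]
top key [([0.493, -0.254, 0.122], 0.66), ([0.457, 0.231, 0.0], 0.62), ([0.511, -0.193, 0.06], 0.61), ([0.46, 0.109, 0.0], 0.59)]
top recess [([0.489, -0.256, 0.087], 0.65)]
top tongue_tip [([0.512, -0.196, 0.061], 0.56)]
scene expected key tip [[182.7767 130.0893]] bar [[178.6872 100.6572]] recess [[184.3481 142.2013]]
top expected key tip [[382.2331 219.7052]] bar [[395.5874 217.0978]] recess [[377.4194 220.9202]]
```

View pics/c3.png

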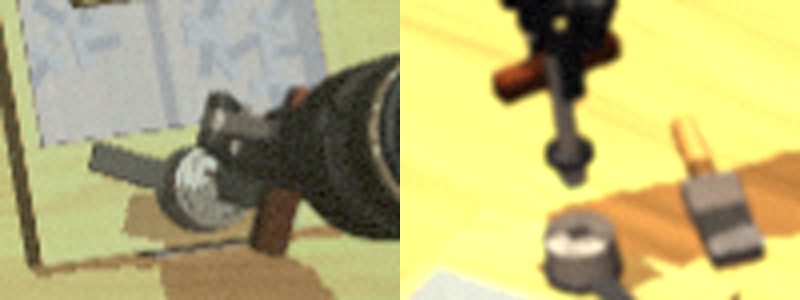

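play_rows(
  motion=[
    [0,0,-1,0,0,1.2,1],
    [0,0,0,0,0,1.2,1],
    [0,0,0,0,0,1.2,1],
    [0,0,0,0,0,0.2,1],
    [0,0,0,0,0,0,1],
  ],
  grip_force=80,
)

```text
time: 7.62
ee_pos: [0.4901, -0.2554, 0.1486]
tool_rot: [3.14, -0.004, 2.844]
force: [-0.0, -0.2, -0.3]
gripper_width: 0.0145
gripper_force: 82.5
```

play_rows(
  motion=[
    [0,0,0,0,0,0.2,1],
    [0,0,0,0,0,0.2,1],
    [0,0,0,0,0,0.2,1],
  ],
)

```text
time: 7.87
ee_pos: [0.4917, -0.2565, 0.1458]
tool_rot: [-3.141, 0.001, 2.844]
force: [-1.3, -0.4, 4.3]
gripper_width: 0.0147
gripper_force: 83.5
```

play_rows(
  motion=[
    [0,0,0,0,0,0.2,1],
    [0,0,0,0,0,0.2,1],
    [0,0,0,0,0,0.1,1],
  ],
)

```text
time: 8.12
ee_pos: [0.4914, -0.2568, 0.1404]
tool_rot: [-3.14, 0.001, 2.844]
force: [0.4, -1.9, -2.0]
gripper_width: 0.0145
gripper_force: 82.5
```

Sliding in well (tip 9.7 mm deep).

play_rows(
  motion=[
    [0,0,0,0,0,0.3,1],
    [0,0,0,0,0,0.3,1],
    [0,0,0,0,0,0.2,1],
    [0,0,0,0,0,0.2,1],
    [0,0,0,0,0,0,1],
  ],
)

```text
time: 8.53
ee_pos: [0.4912, -0.2567, 0.1302]
tool_rot: [-3.141, -0.0, 2.844]
force: [-0.4, -3.4, -0.2]
gripper_width: 0.0145
gripper_force: 82.6
```

play_rows(
  motion=[
    [0,0,0,0,0,0.1,1],
    [0,0,0,0,0,0.1,1],
    [0,0,0,0,0,0,1],
  ],
)

```text
time: 8.78
ee_pos: [0.4914, -0.2567, 0.1301]
tool_rot: [-3.14, 0.001, 2.844]
force: [-3.7, -1.3, 5.5]
gripper_width: 0.0147
gripper_force: 83.6
```

play_rows(
  motion=[
    [0,0,4,0,0,0,1],
    [0,0,5,0,0,0,1],
    [0,0,5,0,0,0,1],
    [0,0,5,0,0,0,1],
    [0,0,5,0,0,0,1],
  ],
)

```text
time: 9.2
ee_pos: [0.4912, -0.2569, 0.1301]
tool_rot: [-3.14, 0.002, 2.421]
force: [-3.1, -1.8, 6.7]
gripper_width: 0.0146
gripper_force: 83.6
```

play_rows(
  motion=[
    [0,0,5,0,0,0,1],
    [0,0,5,0,0,0,1],
    [0,0,5,0,0,0,1],
    [0,0,5,0,0,0,1],
    [0,0,5,0,0,0,1],
  ],
)

```text
time: 9.62
ee_pos: [0.4912, -0.257, 0.1302]
tool_rot: [-3.141, 0.002, 1.985]
force: [-3.2, -3.0, 5.6]
gripper_width: 0.0148
gripper_force: 83.6
```

```bash
python3 - <<'E'
from h import *
s=manip.state();print(s["ft_torque"],s["force"],np.degrees(s["tool_rot"]))
E
```

```text
[-0.58994232  0.8983562   0.08531784] [-3.21631296 -2.9626185   5.63146917] [-1.79961254e+02  1.38886215e-01  1.13723261e+02]
```

play_rows(
  motion=[
    [0,0,5,0,0,0,1],
    [0,0,5,0,0,0,1],
    [0,0,4,0,0,0,1],
    [0,0,3,0,0,0,1],
    [0,0,2,0,0,0,1],
  ],
)

```text
time: 10.03
ee_pos: [0.4912, -0.2572, 0.1301]
tool_rot: [3.142, 0.003, 1.655]
force: [-2.9, -3.0, 5.5]
gripper_width: 0.0145
gripper_force: 83.7
```

```bash
python3 - <<'E'
from h import *
s=manip.state();print(s["ft_torque"],s["force"],np.degrees(s["tool_rot"]))
E
```

```text
[-0.64628084  0.79756192  0.06687344] [-2.90140926 -2.96561961  5.5176652 ] [1.79995243e+02 1.56169941e-01 9.48299262e+01]
```

play_rows(
  motion=[
    [0,0,2,0,0,0,1],
    [0,0,2,0,0,0,1],
    [0,0,0,0,0,0,1],
  ],
)

```text
time: 10.28
ee_pos: [0.4912, -0.2572, 0.1302]
tool_rot: [3.141, 0.003, 1.586]
force: [-3.7, -2.6, 5.4]
gripper_width: 0.0147
gripper_force: 83.6
```

```bash
python3 - <<'E'
from h import *
s=manip.state();print(s["ft_torque"],s["force"],np.degrees(s["tool_rot"]))
E
```

```text
[-0.66664138  0.92175913  0.01735944] [-3.71602085 -2.56172883  5.39900482] [1.79980335e+02 1.64343421e-01 9.08895243e+01]
```

play_rows(
  motion=[
    [0,0,2,0,0,0,1],
    [0,0,2,0,0,0,1],
    [0,0,0,0,0,0,1],
  ],
)

```text
time: 10.53
ee_pos: [0.491, -0.2574, 0.1302]
tool_rot: [3.142, 0.003, 1.517]
force: [-3.6, -3.4, 5.6]
gripper_width: 0.0145
gripper_force: 83.6
```

```bash
python3 - <<'E'
from h import *
s=manip.state();print(s["ft_torque"],s["force"],np.degrees(s["tool_rot"]))
for c in ["scene","top"]: 
  manip.capture(c);print([(np.round(d["point"],3).tolist(),round(d["p"],2)) for d in manip.place_of(c,"tongue_tip")])
E
```

```text
[-0.76445042  0.96153452  0.19306002] [-3.6033151  -3.44277652  5.64582934] [179.99672694   0.18924652  86.9154203 ]
[([0.559, -0.25, 0.056], 0.75)]
[([0.622, -0.214, 0.049], 0.69), ([0.556, -0.246, 0.06], 0.58)]
```

play_rows(
  motion=[
    [0,0,2,0,0,0,1],
    [0,0,2,0,0,0,1],
    [0,0,0,0,0,0,1],
  ],
)

```text
time: 10.98
ee_pos: [0.4911, -0.2573, 0.1302]
tool_rot: [3.141, 0.003, 1.449]
force: [-4.3, -3.4, 5.7]
gripper_width: 0.0148
gripper_force: 84.2
```

```bash
python3 - <<'E'
from h import *
s=manip.state();print(s["ft_torque"],s["force"],np.degrees(s["tool_rot"]))
E
```

```text
[-0.7307752   0.9749003   0.62547152] [-4.29786557 -3.37614175  5.6788953 ] [179.98295113   0.19399166  83.0081805 ]
```

play_rows(
  motion=[
    [0,0,-4,0,0,0,1],
    [0,0,-5,0,0,0,1],
    [0,0,0,0,0,-0.5,1],
    [0,0,0,0,0,-0.5,1],
    [0,0,0,0,0,-0.7,1],
  ],
)

```text
time: 11.4
ee_pos: [0.491, -0.2565, 0.1442]
tool_rot: [-3.14, -0.0, 1.603]
force: [0.5, -4.6, -4.1]
gripper_width: 0.0149
gripper_force: 82.0
```

play_rows(
  motion=[
    [0,0,0,0,0,-1,1],
    [0,0,0,0,0,-1.5,1],
    [0,0,0,0,0,-1.5,1],
    [0,0,0,0,0,-1,1],
    [0,0,0,0,0,0,1],
  ],
)

```text
time: 11.82
ee_pos: [0.493, -0.256, 0.1991]
tool_rot: [3.136, 0.001, 1.605]
force: [-0.0, -0.2, -1.3]
gripper_width: 0.0146
gripper_force: 82.5
```

```bash
python3 - <<'E'
from h import *
np.set_printoptions(precision=4,suppress=True)
b=manip.capture("scene")[:,:,::-1];a=manip.capture("top")[:,:,::-1]
s=manip.state();p=s["ee_pos"];print(s["time"],p,np.degrees(s["tool_rot"]),s["force"])
for c in ["scene","top"]: print(c,"expected key tip",proj(c,[p-[0,0,.0676]]),[(np.round(d["point"],3).tolist(),round(d["p"],2)) for d in manip.place_of(c,"tongue_tip")])
f=lambda im,x,y:cv2.resize(im[y:y+75,x:x+100],(400,300),interpolation=cv2.INTER_CUBIC)
cv2.imwrite("pics/c4.png",cv2.convertScaleAbs(np.hstack([f(a,325,165),f(b,140,85)]),alpha=1.6))
plan([.5845,.1515,.165],182.2,20,1)
E
```

```text
11.9167 [ 0.4919 -0.2557  0.196 ] [179.9192  -0.0306  91.9762] [ 0.5207 -0.1613 -1.8878]
scene expected key tip [[182.1962 127.8727]] [([0.56, -0.247, 0.056], 0.8), ([0.492, -0.256, 0.084], 0.34)]
top expected key tip [[383.4383 219.3302]] [([0.558, -0.248, 0.058], 0.75)]
[[0.0, 0.0, -4.5, 2.0, 0.5, 0.1, 1.0], [0.0, 0.0, -4.5, 2.0, 0.7, 0.1, 1.0], [0.0, 0.0, -4.5, 1.9, 0.8, 0.2, 1.0], [0.0, 0.0, -4.5, 1.8, 1.0, 0.1, 1.0], [0.0, 0.0, -4.5, 1.8, 1.1, 0.2, 1.0]]
[[0.0, 0.0, -4.5, 1.7, 1.3, 0.1, 1.0], [0.0, 0.0, -4.5, 1.5, 1.4, 0.2, 1.0], [0.0, 0.0, -4.5, 1.4, 1.5, 0.1, 1.0], [0.0, 0.0, -4.5, 1.3, 1.6, 0.2, 1.0], [0.0, 0.0, -4.5, 1.2, 1.7, 0.1, 1.0]]
[[0.0, 0.0, -4.5, 1.0, 1.8, 0.2, 1.0], [0.0, 0.0, -4.5, 0.9, 1.9, 0.1, 1.0], [0.0, 0.0, -4.5, 0.8, 2.0, 0.2, 1.0], [0.0, 0.0, -4.5, 0.6, 2.0, 0.1, 1.0], [0.0, 0.0, -4.5, 0.4, 2.0, 0.2, 1.0]]
[[0.0, 0.0, -4.5, 0.3, 2.1, 0.1, 1.0], [0.0, 0.0, -4.6, 0.1, 2.1, 0.2, 1.0], [0.0, 0.0, -4.5, -0.1, 2.1, 0.1, 1.0], [0.0, 0.0, -4.6, -0.2, 2.1, 0.2, 1.0], [0.0, 0.0, -4.5, -0.4, 2.1, 0.1, 1.0]]
```

View pics/c4.png

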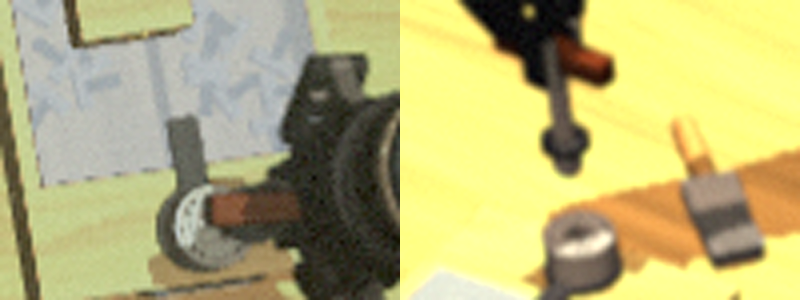

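play_rows(
  motion=[
    [0,0,-4.5,2.0,0.5,0.1,1],
    [0,0,-4.5,2.0,0.7,0.1,1],
    [0,0,-4.5,1.9,0.8,0.2,1],
    [0,0,-4.5,1.8,1.0,0.1,1],
    [0,0,-4.5,1.8,1.1,0.2,1],
  ],
)

```text
time: 12.43
ee_pos: [0.5131, -0.1532, 0.1869]
tool_rot: [-3.14, -0.002, 2.001]
force: [-0.2, 0.4, -1.1]
gripper_width: 0.0145
gripper_force: 82.3
```

play_rows(
  motion=[
    [0,0,-4.5,1.7,1.3,0.1,1],
    [0,0,-4.5,1.5,1.4,0.2,1],
    [0,0,-4.5,1.4,1.5,0.1,1],
    [0,0,-4.5,1.3,1.6,0.2,1],
    [0,0,-4.5,1.2,1.7,0.1,1],
  ],
)

```text
time: 12.85
ee_pos: [0.5364, -0.052, 0.1796]
tool_rot: [-3.14, -0.003, 2.394]
force: [0.0, 0.2, -1.5]
gripper_width: 0.0144
gripper_force: 82.3
```

play_rows(
  motion=[
    [0,0,-4.5,1.0,1.8,0.2,1],
    [0,0,-4.5,0.9,1.9,0.1,1],
    [0,0,-4.5,0.8,2.0,0.2,1],
    [0,0,-4.5,0.6,2.0,0.1,1],
    [0,0,-4.5,0.4,2.0,0.2,1],
  ],
)

```text
time: 13.27
ee_pos: [0.5603, 0.0496, 0.1719]
tool_rot: [-3.141, -0.003, 2.787]
force: [0.7, 0.4, -1.6]
gripper_width: 0.0145
gripper_force: 82.3
```

play_rows(
  motion=[
    [0,0,-4.5,0.3,2.1,0.1,1],
    [0,0,-4.6,0.1,2.1,0.2,1],
    [0,0,-4.5,-0.1,2.1,0.1,1],
    [0,0,-4.6,-0.2,2.1,0.2,1],
    [0,0,-4.5,-0.4,2.1,0.1,1],
  ],
)

```text
time: 13.68
ee_pos: [0.584, 0.1523, 0.1644]
tool_rot: [3.141, -0.003, -3.1]
force: [0.7, 1.0, -1.2]
gripper_width: 0.0147
gripper_force: 82.3
```

play_rows(
  motion=[
    [0,0,0,0,0,0,1],
    [0,0,0,0,0,0,1],
    [0,0,0,0,0,0,1],
  ],
)

```text
time: 13.93
ee_pos: [0.5842, 0.1509, 0.1652]
tool_rot: [-3.141, -0.002, -3.104]
force: [-0.3, -0.1, -1.9]
gripper_width: 0.0146
gripper_force: 82.4
```

```bash
python3 - <<'E'
from h import *
np.set_printoptions(precision=4,suppress=True)
manip.capture("scene");manip.capture("top")
s=manip.state();p=s["ee_pos"];print(s["time"],p,np.degrees(s["tool_rot"]),s["force"])
for c in ["scene","top"]:
  for t in ["block_hole0","key"]: print(c,t,[(np.round(d["point"],3).tolist(),round(d["p"],2)) for d in manip.place_of(c,t)])
plan([.5845,.1515,.115],182.2,4,1)
E
```

```text
14.0333 [0.5846 0.1504 0.1659] [-179.979    -0.0631 -177.9225] [-0.8772  0.2534 -2.1443]
scene block_hole0 [([0.606, 0.255, 0.037], 0.82), ([0.627, -0.216, 0.053], 0.73), ([0.583, 0.152, 0.042], 0.69)]
scene key [([0.457, 0.235, -0.003], 0.98), ([0.585, 0.154, 0.097], 0.9), ([0.457, 0.104, 0.002], 0.46)]
top block_hole0 [([0.583, 0.15, 0.04], 0.9)]
top key [([0.46, 0.109, -0.002], 0.8), ([0.588, 0.152, 0.1], 0.7)]
[[0.0, 0.0, -0.0, 0.0, 0.0, 1.3, 1.0], [0.0, 0.0, -0.0, 0.0, 0.0, 1.3, 1.0], [0.0, 0.0, -0.1, 0.0, 0.0, 1.3, 1.0], [0.0, 0.0, -0.0, 0.0, 0.1, 1.2, 1.0]]
```

play_rows(
  motion=[
    [0,0,0,0,0,1.5,1],
    [0,0,0,0,0,1.5,1],
    [0,0,0,0,0.1,1.5,1],
    [0,0,0,0,0,0.5,1],
    [0,0,0,0,0,0.3,1],
  ],
)

```text
time: 14.65
ee_pos: [0.584, 0.1518, 0.1119]
tool_rot: [-3.141, -0.003, -3.104]
force: [0.2, -0.0, -1.8]
gripper_width: 0.0148
gripper_force: 82.4
```

play_rows(
  motion=[
    [0,0,0,0,0,0.3,1],
    [0,0,0,0,0,0.3,1],
    [0,0,0,0,0,0.3,1],
    [0,0,0,0,0,0.3,1],
    [0,0,0,0,0,0,1],
  ],
)

```text
time: 15.07
ee_pos: [0.5849, 0.1522, 0.101]
tool_rot: [-3.142, -0.0, -3.104]
force: [-0.3, -0.7, -1.8]
gripper_width: 0.0146
gripper_force: 82.4
```

play_rows(
  motion=[
    [0,0,0,0,0,0.4,1],
    [0,0,0,0,0,0.4,1],
    [0,0,0,0,0,0.3,1],
    [0,0,0,0,0,0.2,1],
    [0,0,0,0,0,0.1,1],
  ],
)

```text
time: 15.48
ee_pos: [0.5848, 0.1523, 0.0877]
tool_rot: [-3.142, -0.0, -3.104]
force: [-1.8, -0.7, 5.0]
gripper_width: 0.0145
gripper_force: 83.1
```

play_rows(
  motion=[
    [0,0,0,0,0,0,1],
    [0,0,0,0,0,0,1],
  ],
)

```text
time: 15.65
ee_pos: [0.5849, 0.1523, 0.0877]
tool_rot: [3.142, 0.0, -3.104]
force: [-1.0, -0.3, 0.7]
gripper_width: 0.0143
gripper_force: 82.7
```

Seated (z 0.0877, same as at pick-up). Release and withdraw.

play_rows(
  motion=[
    [0,0,0,0,0,0,0.7],
    [0,0,0,0,0,0,0.5],
    [0,0,0,0,0,0,0.2],
    [0,0,0,0,0,0,0],
    [0,0,0,0,0,0,0],
  ],
)

```text
time: 16.07
ee_pos: [0.5851, 0.1523, 0.0873]
tool_rot: [3.142, 0.0, -3.104]
force: [-0.1, 0.2, -0.5]
gripper_width: 0.0727
gripper_force: 0.0
```

play_rows(
  motion=[
    [0,0,0,0,0,0,0],
    [0,0,0,0,0,0,0],
    [0,0,0,0,0,0,0],
    [0,0,0,0,0,0,0],
    [0,0,0,0,0,0,0],
  ],
)

```text
time: 16.48
ee_pos: [0.585, 0.1523, 0.0873]
tool_rot: [-3.142, 0.0, -3.104]
force: [-0.3, 0.1, -0.2]
gripper_width: 0.0854
gripper_force: 0.0
```

play_rows(
  motion=[
    [0,0,0,0,0,-1,0],
    [0,0,0,0,0,-2,0],
    [0,0,0,0,0,-3,0],
    [0,0,0,0,0,-3,0],
    [0,0,0,0,0,-3,0],
  ],
)

```text
time: 16.9
ee_pos: [0.5846, 0.1522, 0.2092]
tool_rot: [3.142, -0.0, -3.104]
force: [-0.0, 0.1, 0.6]
gripper_width: 0.0856
gripper_force: 0.0
```

play_rows(
  motion=[
    [0,0,0,2,-2,-1,0],
    [0,0,0,3,-2,0,0],
    [0,0,0,3,-2,0,0],
    [0,0,0,3,-2,0,0],
    [0,0,0,3,-2,0,0],
  ],
)

```text
time: 17.32
ee_pos: [0.4477, 0.0463, 0.2183]
tool_rot: [-3.141, 0.002, -3.103]
force: [0.7, -1.2, 0.8]
gripper_width: 0.0853
gripper_force: 0.0
```

play_rows(
  motion=[
    [0,0,0,3,-2,0,0],
    [0,0,0,3,-2,0,0],
    [0,0,0,0,0,0,0],
    [0,0,0,0,0,0,0],
  ],
)

```text
time: 17.65
ee_pos: [0.3896, 0.0041, 0.2184]
tool_rot: [-3.141, 0.003, -3.106]
force: [0.2, 0.3, 0.1]
gripper_width: 0.0854
gripper_force: 0.0
```

```bash
python3 - <<'E'
from h import *
b=manip.capture("scene")[:,:,::-1];a=manip.capture("top")[:,:,::-1]
s=manip.state();print(s["time"],s["ee_pos"])
for c in ["scene","top"]:
  for t in ["key","tongue_tip","awl","trinket"]: print(c,t,[(np.round(d["point"],3).tolist(),round(d["p"],2)) for d in manip.place_of(c,t)])
f=lambda im,x,y,w,h:cv2.resize(im[y:y+h,x:x+w],(400,400),interpolation=cv2.INTER_CUBIC)
cv2.imwrite("pics/c5.png",cv2.convertScaleAbs(np.hstack([f(a,130,80,300,200),f(b,100,100,300,200)]),alpha=1.6))
E
```

```text
17.75 [0.3910889  0.00479997 0.21820805]
scene key [([0.457, 0.23, -0.001], 0.94), ([0.458, 0.105, 0.001], 0.74), ([0.584, 0.154, 0.019], 0.69)]
scene tongue_tip [([0.561, -0.247, 0.057], 0.96)]
scene awl [([0.605, 0.262, 0.02], 0.91)]
scene trinket [([0.626, -0.217, 0.053], 0.72)]
top key [([0.457, 0.229, -0.001], 0.86), ([0.588, 0.152, 0.022], 0.76), ([0.459, 0.108, -0.002], 0.74)]
top tongue_tip [([0.555, -0.25, 0.059], 0.8)]
top awl [([0.604, 0.259, 0.022], 0.63), ([0.604, 0.263, 0.042], 0.38)]
top trinket [([0.622, -0.21, 0.047], 0.96)]
```

View pics/c5.png

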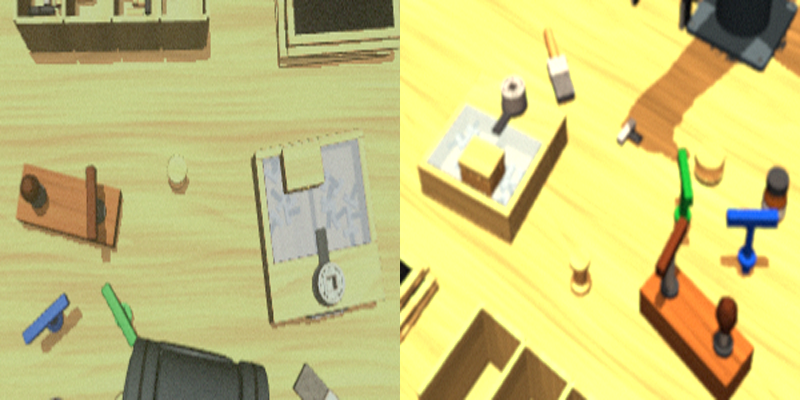

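The picture shows the key upright in the block and the tongue over the lid. The awl and the small wooden box are where they were.

```bash
python3 -c "
from station import manip
print(manip.close_job())"
```

```text
the job is handed in; nothing more can be done
None
```

The case is locked: the catch was turned clockwise to its stop with the tongue over the lid, the key is back upright and fully down in its hole, the awl and small box are undisturbed, and the job was handed in at about 18 s.

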